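Clamp the clock plate in the drilling jig

TASK

The brass clock plate already lies between its dowels in the drilling jig, ready to be clamped. With a finger, swing the clamp strap over until its pad stands over the middle of the plate, then push the cam lever all the way down so that the pad presses the plate. Only push, without forcing: nothing is to be gripped or lifted, the plate must stay in its place, the other things on the bench are left where they are, and you finish clear of everything.

Things in the scene. Friction and masses are not known exactly. Their poses are not given: they have to be found in the camera images.
- jig: drilling jig, a grey plate 110 (its x) x 230 (its y) mm, top 30 mm above the bench, firm on the bench; origin at the middle of its underside, axes along its sides, x away from the robot (turned by up to 0.45 rad). The plate's round rest (74 mm wide, top 36 mm high) is centred at y = -60 mm; the clamp's upright stud is at y = +55 mm on a boss 36 mm wide, 48 mm high
- stud (a point): point on the axis of the clamp's stud, 66 mm above the bench; axes as the jig. Strap and lever turn together about the vertical line through it
- swing (a joint): strap's angle about the stud, rad: 0 with the pad over the middle of the rest, growing clockwise from above (to the robot's side); from the stud the strap points along (-sin, -cos) of it in the jig's x, y. Starts parked at 0.8 to 1.4; no stop at 0 (goes on to -0.45). Stiff, stays where it is left; takes about 2.5 N at 65 mm from the stud
- strap_mid (a point): middle of the strap's top face, 65 mm from the stud. The strap is a dark steel bar 22 mm wide (18 mm beyond 78 mm from the stud) and 12 mm thick, from 26 mm behind the stud to 131 mm in front of it, its underside 66 mm above the bench while slack
- lever (a joint): cam lever's angle, rad: 0 fully down on its stop (the lever 0.14 rad above level), 1.0 fully raised; starts at 0.8 to 1.0. It turns on a level pin on the stud, 97.5 mm above the bench, in the strap's upright plane, and points away from the pad. Stays where it is left; takes about 2 to 8 N straight down on the knob; coming down, its cam lowers the strap by up to 4.5 mm
- lever_knob (a point): centre of the black ball knob, 25 mm wide, at the lever's end, 100 mm from the lever's pin
- pad: round black pad, 18 mm wide, on a spindle under the strap's free end, 115 mm from the stud; origin at the centre of its lower face, 1 to 3 mm above the plate while the lever is up; it is sprung and gives up to 6 mm. The spindle's nut stands 6 mm above the strap
- plate: loose brass clock plate, a disc 70 mm wide and 5 mm thick with small holes, lying on the rest between four dowels a little lower than its top face; origin at the centre of its underside, top face 41 mm above the bench
- dome_a: bystander: glass dust dome with a knob, 80 mm wide, 66 mm tall, behind the jig; origin at the centre of its underside
- dome_b: bystander: smaller glass dust dome, 68 mm wide, 58 mm tall, behind the jig; origin at the centre of its underside
- loupe: bystander: black eyeglass, 36 mm wide, 30 mm tall, close behind the jig; origin at the centre of its underside
- tray: bystander: wooden parts tray, 75 x 100 x 16 mm, beyond the plate's end of the jig; origin at the centre of its underside
- driver: bystander: slim screwdriver, 118 mm long, 11 mm thick, lying in front of the jig; origin at the centre of its underside
- tweezers: bystander: steel tweezers, 118 mm long, 5 mm high, lying in front of the jig; origin at the centre of its underside
- bush: bystander: brass ring, 22 mm wide, 14 mm tall, standing in front of the jig, under the parked strap's sweep; origin at the centre of its underside
Things that resemble listed ones, but are neither listed nor needed, are in the scene too. Leave any black look-alike of the plate alone.

How it is judged:
On the way, in this order (a step that is already met when the one before it is completed fails the run):
1. the strap is swung over and stands still with its pad within 8 mm of the plate's middle, the lever still up (horizontal distance between pad and plate below 0.008 m and value of joint lever above 0.6 rad and velocity of joint swing between -0.1 and 0.1 rad/s), for 0.2 s.
2. the cam lever is pushed fully down (within 0.1 rad) and the pad presses the plate with over 4 N (horizontal distance between pad and plate below 0.008 m and value of joint lever below 0.1 rad and contact force between pad and plate above 4 N), for 0.2 s.
At the end, for the whole second after the job is handed in: The pad is within 8 mm of the plate's middle, the lever fully down (within 0.1 rad), the pad presses the plate with over 4 N, the plate is within 6 mm of where it was, and every other loose thing within 20 mm of where it was (all of step 2 and distance of plate from where it was at the start of the episode below 0.006 m and linear speed of plate below 0.01 m/s and distance of each of dome_a, dome_b, loupe, tray, driver, tweezers, bush from where it was at the start of the episode below 0.02 m); the robot touches nothing.
It fails at once if the plate is lifted or shoved out of its place (more than 6 mm) (distance of plate from where it was at the start of the episode above 0.006 m).
It fails at once if the lever is pushed down (below 0.5 rad) while the pad is more than 15 mm from the plate's middle (value of joint lever below 0.5 rad and horizontal distance between pad and plate above 0.015 m).
It fails at once if the clamp is gripped or forced (the fingers bear on the jig or its clamp with over 40 N) (contact force between the fingers and jig above 40 N).
It fails at once if another loose thing on the bench is moved by more than 20 mm (distance of any of dome_a, dome_b, loupe, tray, driver, tweezers, bush from where it was at the start of the episode above 0.02 m).
It also fails if it takes over 45 s, if anything falls off the work surface, if the arm or the gripper's body presses on something with over 40 N, if the wrist force passes 120 N, or if a joint passes its speed limit or range.

ROBOT

A 6-joint arm with a two-finger parallel gripper is mounted at the origin on the work surface. World frame = base frame: x ahead of the robot, y to its left, z up, the work surface at z = 0. Lengths are in m, angles in rad, forces in N, time in s.
With the tool pointing down it reaches from about 0.275 to 0.85 m from the base axis. Payload 19 kg.
Tool frame: the origin (TCP) lies on the centre line of the jaws, within the pads' length; the fingertips stand robot.tcp_to_tips ahead of it and the grasp point (between the pads) lies 2 mm behind it (robot.tcp_to_tips is the distance from the TCP to the fingertips, in m); x points along the fingers, y is the direction in which the jaws open and shut, and the axes are right-handed (so a half turn about x gives the same grasp; the last joint's range is limited). The gripper opens to 85 mm and grips with 20 to 120 N. Pads are 22 mm wide; open, the fingers measure 114 mm over their backs; the gripper's body (76 mm by 85 mm) begins 54 mm behind the grasp point. The pads swing forward as they close: fully open they stand 13 mm farther back than shut.
Start: joints at [1.098, 0.15, 1.437, -0, 1.554, -0.134], TCP at [0.191, 0.542, 0.248] pointing down, gripper open.
Joint ranges: [-2.8, 2.8], [-0.68, 2.1], [0.12, 2.68], [-1.39, 4.53], [0.16, 2.79], [-2.81, 2.81]. Speed limits (rad/s): [1.89, 1.89, 2.22, 3.01, 3.01, 3.01].

INTERFACE

Orientations are given as [roll, pitch, yaw] about the fixed x, y, z axes, in that order (R = Rz(yaw) Ry(pitch) Rx(roll)).
In Python, from cell import robot, capture, camera_info, close_job gives the robot as it stands.
- The arm moves only by the tool jog_arm, never from a script. Its arguments are lists of equal length, an entry for each row: "translation": the shift along the tool's x, y, z in m, a list of three; "angular": the turn, a rotation vector about the tool's x, y, z in rad, a list of three; "gripper": the opening, from 0 (shut) to 1 (fully open). In form: {"translation": [[tx, ty, tz], ...], "angular": [[ax, ay, az], ...], "gripper": [gripper, ...]}. A call has 1 to 12 rows; each row is the pose to reach, as a shift and turn from the pose commanded when the call began, along the tool's axes at that moment; what a row does not reach only later rows make up. A row lasts 1/10 s, in which the tool goes at most 50 mm and 8.59 degrees, less where a joint would pass 70% of its speed; a pose out of reach is approached as far as the arm can. A call with a gripper value outside its range is refused whole. The fingers move at their own pace and stop on an object; "grip_force" is the grip in N (left out, the last holds). Time passes only in rows, so rows that repeat a pose let the fingers close. It gives the time, the measured TCP pose, the force and the opening at its end, in the units of the state.
- robot.state(): the state, without advancing time (a new reading comes with each control period).
- capture(name): name is "side" or "top"; returns the picture (400x640x3 uint8, red, green, blue); there is no depth.
- camera_info(name): a dict with "fov_y" (degrees; the focal length in pixels is half the picture's height over the tangent of half this angle, whatever the lens; pixels are square), "cx", "cy" (the principal point, pixels), "pose" (4x4, takes a point from camera to world coordinates). Camera axes: x right, y down, z forward; pixel columns grow to the right and rows downward; lengths in m; the calibration is good to about 2 mm. A picture is of the moment at which its call begins. camera_info takes no time and is no camera call.
- close_job(): hands the job in, once; it reports no verdict.
The state is a dict: "t": time; "joint_positions": joint angles; "qvel": joint speeds; "effort": joint torques, N m; "tcp_pos": TCP position; "tool_rot": TCP orientation; "wrist_force": force on the tool from outside, world axes, zero at the start; "wrist_torque": the same for the moment, N m; "width": opening from 0.0 (shut) to 1.0 (fully open).
Only numpy, scipy, OpenCV 4.12 (cv2) and the standard library are available. Lean on these libraries where they do the work, as an engineer would, in place of code of your own. Each camera call takes 0.05 s, during which the arm holds its last target. There are 200 camera calls.

## Working session

There is one attempt and no reset: what is moved stays moved. The work goes in short steps, Python scripts to look and compute and a tool call to move; the robot and the scene stay as the last step left them, time stands still between calls to the robot, and variables do not carry over. Pictures are saved under pics/ and viewed, about 8 in all and at most 12, crops included, and the job is handed in when it is done.

Besides the shell and the picture viewer there is one more tool, called after "Call:" as name(argument=value, ...), one argument or row to a line, values as JSON. jog_arm: Moves the arm, as the interface text tells. Its arguments: {"type":"object","properties":{"translation":{"type":"array","items":{"type":"array","items":{"type":"number"}}},"angular":{"type":"array","items":{"type":"array","items":{"type":"number"}}},"gripper":{"type":"array","items":{"type":"number"}},"grip_force":{"type":"number"}},"required":["translation","angular","gripper"]}

```bash
mkdir -p pics; ls; cat > h.py <<'E'
import numpy as np, cv2
from cell import robot, capture, camera_info, close_job
def cam(n):
    c=camera_info(n); f=200/np.tan(np.radians(c["fov_y"])/2); return c,f,np.array(c["pose"])
def ray(n,uv):
    c,f,T=cam(n); d=np.array([(uv[0]-c["cx"])/f,(uv[1]-c["cy"])/f,1]); return T[:3,3],T[:3,:3]@d
def onz(n,uv,z):
    o,d=ray(n,uv); return o+d*(z-o[2])/d[2]
def proj(n,p):
    c,f,T=cam(n); q=T[:3,:3].T@(np.array(p)-T[:3,3]); return q[:2]/q[2]*f+[c["cx"],c["cy"]]
def tri(a,b):
    o1,d1=ray("top",a);o2,d2=ray("side",b)
    s=np.linalg.lstsq(np.c_[d1,-d2],o2-o1,rcond=None)[0]; p,q=o1+s[0]*d1,o2+s[1]*d2
    return (p+q)/2,np.linalg.norm(p-q)
E
python3 - <<'E'
from h import *
for n in("top","side"):
    im=capture(n)[:,:,::-1]; cv2.imwrite(f"pics/{n}0.png",im); c=camera_info(n); print(n,c["fov_y"],c["cx"],c["cy"],np.round(c["pose"],3).tolist(),{k for k in c})
s=robot.state();print(s); print(robot.tcp_to_tips)
E
```

```text
pics
top 49.556381591016354 321.8701657782983 193.27225853133962 [[0.013, -0.989, 0.144, 0.45], [-1.0, -0.013, -0.003, -0.028], [0.004, -0.144, -0.99, 0.933], [0.0, 0.0, 0.0, 1.0]] {'cx', 'pose', 'cy', 'fov_y'}
side 49.83056160478252 318.7139976924752 195.2904817006747 [[0.74, -0.353, 0.573, 0.181], [-0.673, -0.418, 0.611, -0.443], [0.024, -0.837, -0.546, 0.495], [0.0, 0.0, 0.0, 1.0]] {'cx', 'pose', 'cy', 'fov_y'}
{'t': 0.1, 'joint_positions': array([ 1.09801019e+00,  1.50939325e-01,  1.43793884e+00, -7.62448228e-06,
        1.55377313e+00, -1.33985375e-01]), 'qvel': array([ 0.00139984, -0.00066364, -0.00205388, -0.00065824,  0.00170195,
       -0.00090373]), 'effort': array([ 3.47453613e-03, -7.14377975e+01, -5.71798074e+01, -1.80805728e-04,
        7.21099059e-03,  2.80871689e-05]), 'tcp_pos': array([0.19103127, 0.54213973, 0.24774792]), 'tool_rot': array([-1.69758084,  1.56973766, -2.03638147]), 'wrist_force': array([ 0.26990461, -1.03181083,  0.32367963]), 'wrist_torque': array([ 0.02271356, -0.04484121, -0.00312904]), 'width': 0.9992924160802615}
0.017
```

View pics/top0.png

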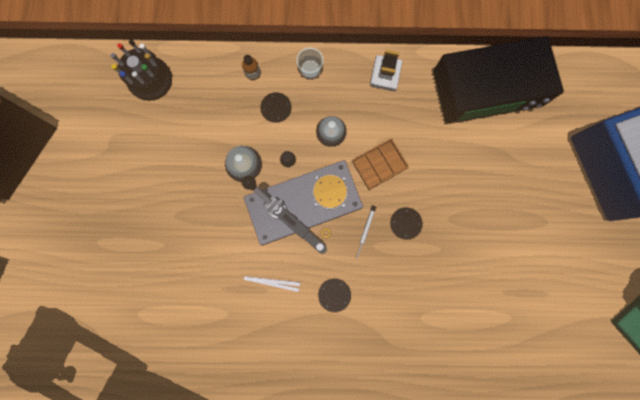

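View pics/side0.png

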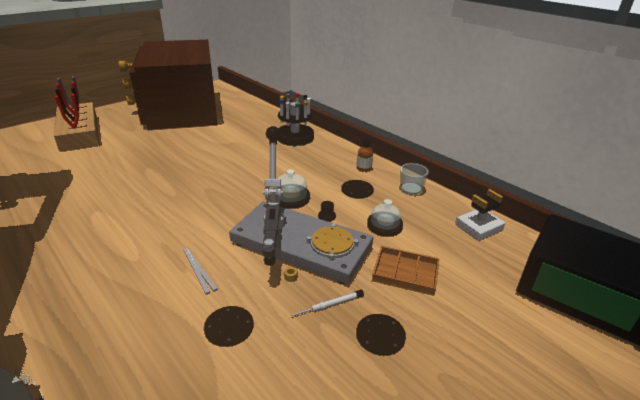

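The plate is the brass disc in the jig, top (330,191) and side (332,240). The black discs at top (275,107), (406,223) and (334,295) are look-alikes. The parked strap runs from the stud at about top (277,209) to its end at (322,249), and the black knob is at about top (249,183) and side (272,133). The loupe (288,158) is a small black thing that could be mistaken for the knob. I'll measure these and check the choice in a close crop.

```bash
python3 - <<'E'
from h import *
P={}
for n,box in(("top",(300,165,360,215)),("side",(300,215,365,265))):
    im=cv2.imread(f"pics/{n}0.png"); h=cv2.cvtColor(im,cv2.COLOR_BGR2HSV)
    m=cv2.inRange(h,(15,130,100),(30,255,255)); x0,y0,x1,y1=box
    mm=np.zeros_like(m); mm[y0:y1,x0:x1]=m[y0:y1,x0:x1]
    c=max(cv2.findContours(mm,0,1)[0],key=cv2.contourArea); e=cv2.fitEllipse(cv2.convexHull(c)); print(n,e,cv2.contourArea(c)); P[n]=e[0]
    print(onz(n,e[0],.041))
print("plate",tri(P["top"],P["side"]))
# jig corners (approx, top face) grey mask
im=cv2.imread("pics/top0.png"); h=cv2.cvtColor(im,cv2.COLOR_BGR2HSV)
m=cv2.inRange(h,(100,10,60),(140,90,170)); mm=np.zeros_like(m); mm[155:250,240:368]=m[155:250,240:368]
c=max(cv2.findContours(mm,0,1)[0],key=cv2.contourArea); r=cv2.minAreaRect(c); print(r)
b=cv2.boxPoints(r); w=[onz("top",p,.03)[:2] for p in b]; print(np.round(w,4).tolist()); 
print([np.linalg.norm(w[i]-w[i-1]) for i in range(4)], [np.arctan2(*(w[i]-w[i-1])[::-1]) for i in range(4)])
t=im[150:260,225:375]; s=cv2.imread("pics/side0.png")[115:285,220:380]
a=cv2.resize(t,None,fx=2.6,fy=2.6,interpolation=2); b=cv2.resize(s,None,fx=2.5,fy=2.5,interpolation=2)
H=max(a.shape[0],b.shape[0]); cv2.imwrite("pics/crop.png",np.hstack([cv2.copyMakeBorder(x,0,H-x.shape[0],0,0,0) for x in(a,b)]))
E
```

```text
top ((329.72125244140625, 190.95997619628906), (31.530805587768555, 31.807218551635742), 97.84169006347656) 751.5
[ 0.58472228 -0.04638056  0.041     ]
side ((332.1451416015625, 239.29339599609375), (26.22832489013672, 40.59325408935547), 92.82295227050781) 799.0
[ 0.58451803 -0.04916516  0.041     ]
plate (array([ 0.58566725, -0.04693492,  0.03891239]), np.float64(0.0016071896499977052))
((282.0, 232.0), (0.0, 0.0), 0.0)
[[0.4989, 0.0517], [0.4989, 0.0517], [0.4989, 0.0517], [0.4989, 0.0517]]
[np.float64(0.0), np.float64(0.0), np.float64(0.0), np.float64(0.0)] [np.float64(0.0), np.float64(0.0), np.float64(0.0), np.float64(0.0)]
```

View pics/crop.png

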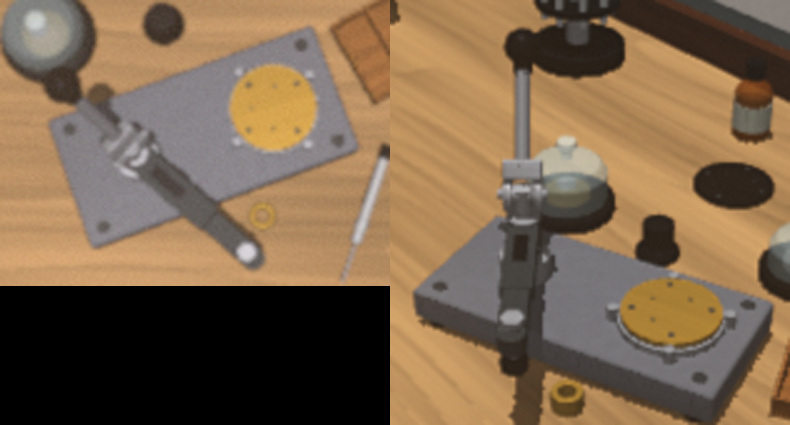

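The crop confirms the brass disc as the plate, between its dowels. The pale nut is at top (320,247), side (269,242). The knob is at top (249,182), side (273,133). The jig's corners also show.

```bash
cat > m.py <<'E'
from h import *
E
python3 - <<'E'
from h import *
w=[onz("top",np.array(p)/2.6+[225,150],.03)[:2] for p in[(50,122),(312,27),(357,150),(94,246)]]
d=[w[i]-w[i-1] for i in range(4)]; print("sides",[round(np.linalg.norm(x),4) for x in d],[round(np.arctan2(x[1],x[0]),3) for x in d])
c=np.mean(w,0); print("centre",c)
ux=w[0]-w[3]+w[1]-w[2]; uy=w[0]-w[1]+w[3]-w[2]; yaw=np.arctan2(uy[1],uy[0])-np.pi/2; print("yaw from y,x",yaw,np.arctan2(ux[1],ux[0]))
pl=np.array([.5855,-.0472]); R=np.array([[np.cos(yaw),-np.sin(yaw)],[np.sin(yaw),np.cos(yaw)]])
print("plate in jig",R.T@(pl-c))
stud=pl+R@[0,.115]; print("stud from plate",stud,"from jig centre",c+R@[0,.055])
knob,e=tri((249,182),(273,133)); nut,e2=tri((320.4,247),(268.8,241.8)); print("knob",knob,e,"nut",nut,e2)
for nm,p,z in(("nut",(320.4,247),.084),("knob",(249,182),knob[2])):
    q=R.T@(onz("top",p,z)[:2]-stud); print(nm,q,np.hypot(*q))
a=R.T@(nut[:2]-stud); print("swing",np.arctan2(-a[0],-a[1]),np.hypot(*a))
b=R.T@(knob[:2]-stud); print("swing knob",np.arctan2(b[0],b[1]),np.hypot(*b),np.arcsin((knob[2]-.0975)/.1)-.14)
h={"bush":((262,216),.007),"loupe":((165,22),.03)}
for k,(p,z) in h.items(): print(k,onz("top",np.array(p)/2.6+[225,150],z))
print("dome_a",onz("top",(242,163),.05),"dome_b",onz("top",(331,130),.04),"tray",onz("top",(380,164),.016))
from scipy.spatial.transform import Rotation as Ro
print(Ro.from_euler("xyz",robot.state()["tool_rot"]).as_matrix().round(3))
E
```

```text
sides [np.float64(0.1064), np.float64(0.2265), np.float64(0.1073), np.float64(0.2239)] [np.float64(0.373), np.float64(-1.203), np.float64(-2.792), np.float64(1.934)]
centre [0.5620211  0.00829966]
yaw from y,x 0.3653066998262484 0.3615573107969625
plate in jig [ 0.00210316 -0.06022497]
stud from plate [0.54441789 0.06021164] from jig centre [0.54237313 0.05967044]
knob [0.57759374 0.09767059 0.18427729] 0.0014125088546956912 nut [ 0.46872817 -0.0291145   0.08468583] 0.002282502602910467
nut [-0.10324703 -0.05546348] 0.11720130927539497
knob [0.04396861 0.02371859] 0.04995808354856444
swing 1.0682551546531656 0.11708155965623909
swing knob 1.0901418884346712 0.05003809057985409 0.9107032765046378
bush [ 0.49901865 -0.03958267  0.007     ]
loupe [0.65519492 0.04195136 0.03      ]
dome_a [0.63968111 0.1366781  0.05      ] dome_b [ 0.71605065 -0.04780003  0.04      ] tray [ 0.64885627 -0.15492577  0.016     ]
[[-0.     0.332  0.943]
 [-0.001  0.943 -0.332]
 [-1.    -0.001 -0.   ]]
```

```bash
cat >> h.py <<'E'
from scipy.spatial.transform import Rotation as Ro
S=np.array([.5434,.0600]); YAW=.363
Rj=np.array([[np.cos(YAW),-np.sin(YAW)],[np.sin(YAW),np.cos(YAW)]])
def u(s): return Rj@[-np.sin(s),-np.cos(s)]
def t(s): return Rj@[np.cos(s),-np.sin(s)]
def finger(s,off,r=.094): return S+r*u(s)+off*t(s)   # TCP xy; tool z along t, angle YAW-s
def row(p,ang):   # shift & turn from measured pose to TCP p, tool down with z at world angle ang
    st=robot.state(); R0=Ro.from_euler("xyz",st["tool_rot"])
    zx,zy=np.cos(ang),np.sin(ang); R1=Ro.from_matrix(np.array([[0,-zy,zx],[0,zx,zy],[-1,0,0]]))
    return np.round(R0.inv().apply(np.array(p)-st["tcp_pos"]),4),np.round((R0.inv()*R1).as_rotvec(),4)
E
python3 - <<'E'
from h import *
f=finger(1.07,-.036); print(f, row([*f,.245],YAW-1.07), row([*f,.077],YAW-1.07))
E
```

```text
[0.45497046 0.01191449] (array([ 0.0031, -0.4124,  0.4252]), array([3.682e-01, 1.000e-04, 1.100e-03])) (array([ 0.1711, -0.4122,  0.4252]), array([3.682e-01, 1.000e-04, 1.100e-03]))
```

Call:
jog_arm(
  translation=[
    [0, -0.04, 0.04],
    [0, -0.08, 0.08],
    [0, -0.115, 0.115],
    [0, -0.15, 0.155],
    [0, -0.185, 0.19],
    [0, -0.22, 0.225],
    [0, -0.255, 0.26],
    [0, -0.29, 0.295],
    [0, -0.325, 0.33],
    [0, -0.36, 0.365],
    [0, -0.39, 0.4],
    [0, -0.4124, 0.4252],
  ],
  angular=[
    [0.03, 0, 0],
    [0.06, 0, 0],
    [0.09, 0, 0],
    [0.12, 0, 0],
    [0.15, 0, 0],
    [0.18, 0, 0],
    [0.21, 0, 0],
    [0.24, 0, 0],
    [0.27, 0, 0],
    [0.3, 0, 0],
    [0.33, 0, 0],
    [0.368, 0, 0],
  ],
  gripper=[0, 0, 0, 0, 0, 0, 0, 0, 0, 0, 0, 0],
  grip_force=20,
)

```text
t: 1.3
tcp_pos: [0.4556, 0.0095, 0.2482]
tool_rot: [-0.606, 1.571, -1.315]
wrist_force: [1.8, -0.6, 0.3]
width: 0.001
```

```bash
python3 - <<'E'
from h import *
s=robot.state();print(s["t"],s["tcp_pos"],s["width"],s["wrist_force"],s["qvel"].round(2))
f=finger(1.07,-.036); print(row([*f,.077],YAW-1.07))
E
```

```text
1.3 [0.4556113  0.00949832 0.24821783] 0.0008166990133929682 [ 1.77044436 -0.6272771   0.29089242] [-0.77  0.4  -0.35  0.01 -0.04 -0.38]
(array([ 0.1712,  0.0014, -0.0021]), array([-0.0021,  0.0001,  0.0001]))
```

Call:
jog_arm(
  translation=[
    [0, 0, 0],
    [0.03, 0, 0],
    [0.06, 0, 0],
    [0.09, 0, 0],
    [0.12, 0, 0],
    [0.15, 0, 0],
    [0.17, 0, 0],
    [0.171, 0, 0],
    [0.171, 0, 0],
  ],
  angular=[
    [0, 0, 0],
    [0, 0, 0],
    [0, 0, 0],
    [0, 0, 0],
    [0, 0, 0],
    [0, 0, 0],
    [0, 0, 0],
    [0, 0, 0],
    [0, 0, 0],
  ],
  gripper=[0, 0, 0, 0, 0, 0, 0, 0, 0],
)

```text
t: 2.2
tcp_pos: [0.455, 0.0122, 0.0777]
tool_rot: [-2.378, 1.57, -3.085]
wrist_force: [-0.0, -0.6, 0.2]
width: 0.001
```

```bash
python3 - <<'E'
from h import *
s=robot.state();print(s["t"],s["tcp_pos"],s["tool_rot"],s["wrist_force"])
a=cv2.resize(capture("top")[150:270,230:380,::-1],None,fx=2.6,fy=2.6,interpolation=2); b=cv2.resize(capture("side")[105:285,200:360,::-1],None,fx=2.5,fy=2.5,interpolation=2)
H=max(a.shape[0],b.shape[0]); cv2.imwrite("pics/c2.png",np.hstack([cv2.copyMakeBorder(x,0,H-x.shape[0],0,0,0) for x in(a,b)]))
for k in (.090,.077,.06): print(k,proj("side",[*s["tcp_pos"][:2],k]))
for g in (-.036,-.022): 
  print(row([*finger(1.07,g),.077],YAW-1.07))
E
```

```text
2.2 [0.45500553 0.01222013 0.07767517] [-2.37818655  1.57027632 -3.08463448] [-0.02958402 -0.61318903  0.23095403]
0.09 [244.35379643 229.77910424]
0.077 [244.94658412 236.47107396]
0.06 [245.702907   245.00918954]
(array([ 0.0016, -0.0005, -0.0004]), array([ 0.0004,  0.0014, -0.0008]))
(array([ 0.0016, -0.0005,  0.0136]), array([ 0.0004,  0.0014, -0.0008]))
```

View pics/c2.png

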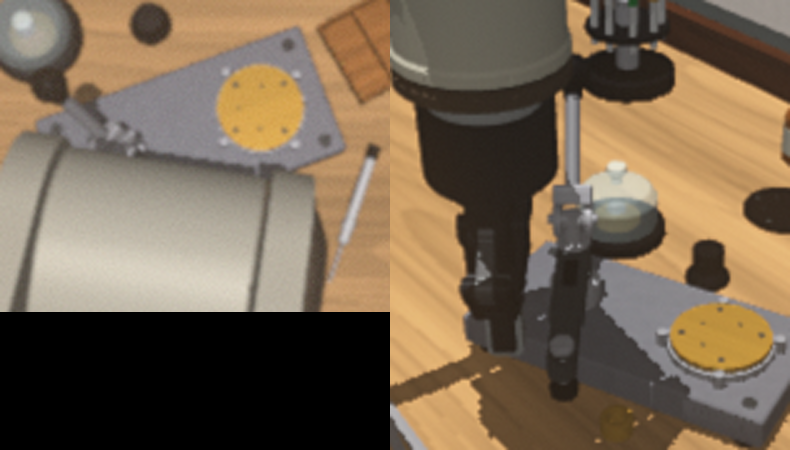

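```bash
python3 - <<'E'
from h import *
for s,o in [(1.07,-.028),(1.07,-.02)]+[(s,-.020) for s in np.arange(1.0,.11,-.1)]: a,b=row([*finger(s,o),.077],YAW-s); print(round(s,2),a,b)
E
```

```text
1.07 [ 0.0016 -0.0005  0.0076] [ 0.0004  0.0014 -0.0008]
1.07 [ 0.0016 -0.0005  0.0156] [ 0.0004  0.0014 -0.0008]
1.0 [ 0.0016 -0.0017  0.0222] [-0.0696  0.0015 -0.0007]
0.9 [ 0.0016 -0.0026  0.0317] [-0.1696  0.0015 -0.0007]
0.8 [ 0.0016 -0.0025  0.0414] [-0.2696  0.0015 -0.0006]
0.7 [ 0.0016 -0.0014  0.0509] [-0.3696  0.0016 -0.0005]
0.6 [0.0016 0.0006 0.0603] [-4.696e-01  1.600e-03 -4.000e-04]
0.5 [0.0017 0.0035 0.0694] [-5.696e-01  1.600e-03 -4.000e-04]
0.4 [0.0017 0.0073 0.0783] [-6.696e-01  1.600e-03 -3.000e-04]
0.3 [0.0017 0.012  0.0866] [-7.696e-01  1.700e-03 -2.000e-04]
0.2 [0.0017 0.0175 0.0945] [-8.696e-01  1.700e-03 -1.000e-04]
```

Call:
jog_arm(
  translation=[
    [0, 0, 0.004],
    [0, 0, 0.008],
    [0, 0, 0.012],
    [0, -0.0005, 0.0156],
    [0, -0.001, 0.019],
    [0, -0.0017, 0.0222],
    [0, -0.002, 0.027],
    [0, -0.0026, 0.0317],
    [0, -0.0026, 0.0365],
    [0, -0.0025, 0.0414],
  ],
  angular=[
    [0, 0, 0],
    [0, 0, 0],
    [0, 0, 0],
    [0, 0, 0],
    [-0.035, 0, 0],
    [-0.07, 0, 0],
    [-0.12, 0, 0],
    [-0.17, 0, 0],
    [-0.22, 0, 0],
    [-0.27, 0, 0],
  ],
  gripper=[0, 0, 0, 0, 0, 0, 0, 0, 0, 0],
)

```text
t: 3.3
tcp_pos: [0.485, -0.0171, 0.0772]
tool_rot: [-2.844, 1.57, 3.005]
wrist_force: [-1.6, 0.7, 1.9]
width: -0.001
```

```bash
python3 - <<'E'
from h import *
s=robot.state();print(s["t"],s["tcp_pos"],s["tool_rot"],s["wrist_force"],s["wrist_torque"])
b=cv2.resize(capture("side")[105:285,200:380,::-1],None,fx=2.5,fy=2.5,interpolation=2);cv2.imwrite("pics/c3.png",b)
for q,o in [(q,-.020) for q in np.arange(.8,.11,-.1)]: a,b=row([*finger(q,o),.077],YAW-q); print(round(q,2),a,b)
E
```

```text
3.3 [ 0.48500675 -0.01706234  0.07722105] [-2.84356818  1.57015598  3.00475186] [-1.62257449  0.73556073  1.90019124] [0.15566976 0.21609522 0.03300817]
0.8 [ 0.0003  0.0007 -0.0003] [ 0.0053 -0.0001  0.0002]
0.7 [ 0.0003 -0.0009  0.0091] [-0.0947 -0.0001  0.0002]
0.6 [ 0.0003 -0.0015  0.0187] [-1.947e-01 -1.000e-04  2.000e-04]
0.5 [ 0.0003 -0.0012  0.0283] [-2.947e-01 -2.000e-04  2.000e-04]
0.4 [0.0003 0.0001 0.0379] [-3.947e-01 -2.000e-04  1.000e-04]
0.3 [0.0003 0.0023 0.0472] [-4.947e-01 -2.000e-04  1.000e-04]
0.2 [0.0003 0.0055 0.0563] [-5.947e-01 -2.000e-04  1.000e-04]
```

View pics/c3.png

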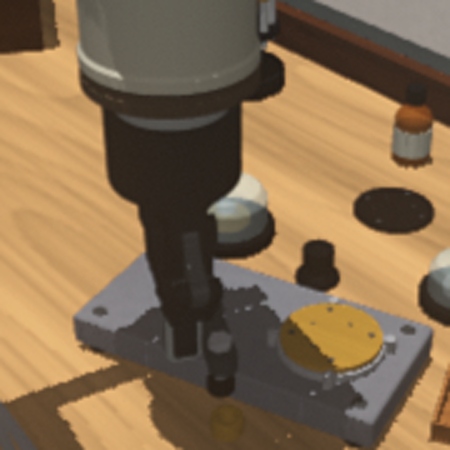

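The strap follows the finger: its nut has moved to side (289,241). The contact force is about 1.8 N, as expected. I'll keep pushing and stop short of the middle.

Call:
jog_arm(
  translation=[
    [0, -0.0005, 0.0045],
    [0, -0.001, 0.0095],
    [0, -0.0012, 0.014],
    [0, -0.0015, 0.019],
    [0, -0.0013, 0.0235],
    [0, -0.001, 0.0285],
    [0, -0.0005, 0.033],
    [0, 0, 0.038],
    [0, 0.001, 0.0425],
    [0, 0.0022, 0.0472],
    [0, 0.0038, 0.0518],
    [0, 0.0054, 0.0563],
  ],
  angular=[
    [-0.05, 0, 0],
    [-0.1, 0, 0],
    [-0.15, 0, 0],
    [-0.2, 0, 0],
    [-0.25, 0, 0],
    [-0.3, 0, 0],
    [-0.35, 0, 0],
    [-0.4, 0, 0],
    [-0.45, 0, 0],
    [-0.5, 0, 0],
    [-0.55, 0, 0],
    [-0.6, 0, 0],
  ],
  gripper=[0, 0, 0, 0, 0, 0, 0, 0, 0, 0, 0, 0],
)

```text
t: 4.55
tcp_pos: [0.5382, -0.036, 0.0772]
tool_rot: [-2.839, 1.57, -2.675]
wrist_force: [-2.9, -1.3, 0.4]
width: 0.001
```

```bash
python3 - <<'E'
from h import *
s=robot.state();print(s["t"],s["tcp_pos"],s["tool_rot"],s["wrist_force"],s["wrist_torque"])
b=cv2.resize(capture("side")[105:285,200:380,::-1],None,fx=3.2,fy=3.2,interpolation=2);cv2.imwrite("pics/c4.png",b)
for q in (.3,.2,.1,0): print("nut pred",q,proj("side",[*(S+.115*u(q)),.084]))
for q,o in [(q,-.020) for q in (.2,.15,.1,.05,0)]: a,b=row([*finger(q,o),.077],YAW-q); print(round(q,2),a,b)
E
```

```text
4.55 [ 0.53823964 -0.03601783  0.07716795] [-2.83920529  1.57003437 -2.67524421] [-2.93521274 -1.26310934  0.3740129 ] [-0.23040889  0.30998274 -0.03151372]
nut pred 0.3 [320.12950725 228.43887893]
nut pred 0.2 [324.9018178  225.19473506]
nut pred 0.1 [329.00060691 221.74236148]
nut pred 0 [332.39890047 218.13082164]
0.2 [0.0002 0.     0.0001] [ 0.0043 -0.0002  0.0002]
0.15 [ 0.0002 -0.0009  0.0048] [-0.0457 -0.0002  0.0002]
0.1 [ 0.0002 -0.0015  0.0096] [-0.0957 -0.0003  0.0002]
0.05 [ 0.0002 -0.002   0.0144] [-0.1457 -0.0003  0.0002]
0 [ 0.0002 -0.0022  0.0192] [-0.1957 -0.0003  0.0002]
```

View pics/c4.png

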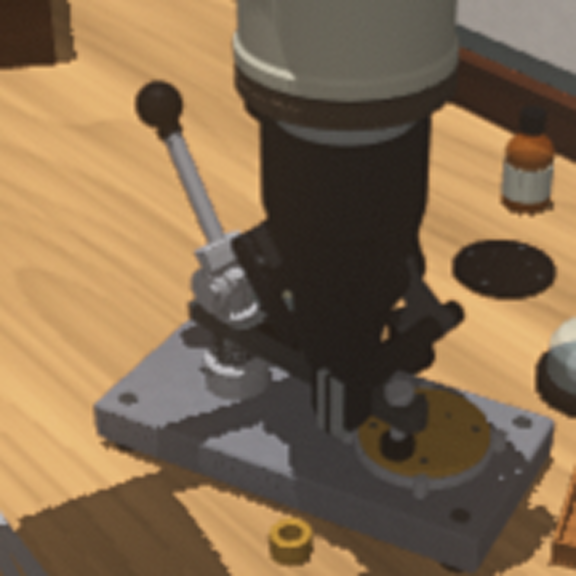

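Nut at side (325.6,226), which matches s≈0.2. I'll go on slowly to about 0.03, then back off and look.

Call:
jog_arm(
  translation=[
    [0, -0.0005, 0.0025],
    [0, -0.001, 0.005],
    [0, -0.0012, 0.0075],
    [0, -0.0015, 0.01],
    [0, -0.0017, 0.012],
    [0, -0.002, 0.014],
    [0, -0.002, 0.0155],
    [0, -0.002, 0.0165],
    [0, -0.002, 0.0165],
    [0, -0.002, 0.0165],
  ],
  angular=[
    [-0.025, 0, 0],
    [-0.05, 0, 0],
    [-0.075, 0, 0],
    [-0.1, 0, 0],
    [-0.12, 0, 0],
    [-0.14, 0, 0],
    [-0.155, 0, 0],
    [-0.165, 0, 0],
    [-0.165, 0, 0],
    [-0.165, 0, 0],
  ],
  gripper=[0, 0, 0, 0, 0, 0, 0, 0, 0, 0],
)

```text
t: 5.6
tcp_pos: [0.5549, -0.0349, 0.0773]
tool_rot: [-0.174, 1.571, 0.154]
wrist_force: [-0.4, -1.2, -0.4]
width: 0.004
```

```bash
python3 - <<'E'
from h import *
s=robot.state();print(s["t"],s["tcp_pos"],s["tool_rot"],s["wrist_force"],s["wrist_torque"])
b=cv2.resize(capture("side")[170:270,260:380,::-1],None,fx=5,fy=5,interpolation=2);cv2.imwrite("pics/c5.png",b)
for q in (.1,.05,0,-.05): print("nut pred",q,(proj("side",[*(S+.115*u(q)),.084])-[260,170])*5,"pad",(proj("side",[*(S+.115*u(q)),.043])-[260,170])*5)
for q,o in [(q,-.020) for q in (.05,.03,0)]: a,b=row([*finger(q,o),.077],YAW-q); print(round(q,2),a,b)
E
```

```text
5.6 [ 0.55488388 -0.03493984  0.07733942] [-0.17402968  1.57066625  0.15393824] [-0.38433109 -1.17482568 -0.35246519] [-0.12410955  0.0923184  -0.0324269 ]
nut pred 0.1 [345.00303457 258.71180739] pad [340.41069822 358.42509932]
nut pred 0.05 [353.9426225  249.76721259] pad [349.09739552 349.18097724]
nut pred 0 [361.99450236 240.65410821] pad [356.92772569 339.76103065]
nut pred -0.05 [369.15111752 231.4024583 ] pad [363.89384002 330.19603205]
0.05 [ 0.0003 -0.0001 -0.0017] [ 0.015   0.0001 -0.    ]
0.03 [ 0.0003 -0.0006  0.0002] [-0.005   0.0001 -0.    ]
0 [ 0.0003 -0.0011  0.003 ] [-0.035   0.0001 -0.    ]
```

View pics/c5.png

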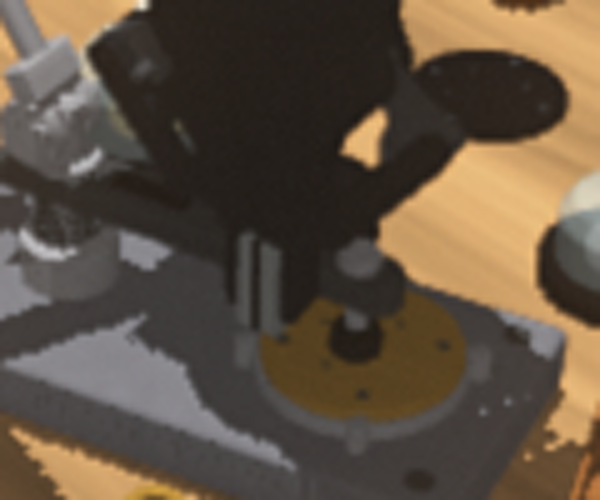

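The pad sits about 2 mm short of the plate's middle: pad at crop (356,345), aim (360,342). One small nudge, hold, then back off and rise.

Call:
jog_arm(
  translation=[
    [0, -0.0005, 0.001],
    [0, -0.0007, 0.002],
    [0, -0.0007, 0.002],
    [0, -0.0007, 0.002],
    [0, -0.0007, -0.004],
    [0, -0.0007, -0.014],
    [0, -0.0007, -0.02],
    [-0.04, 0, -0.02],
    [-0.08, 0, -0.02],
    [-0.12, 0, -0.02],
    [-0.15, 0, -0.02],
    [-0.17, 0, -0.02],
  ],
  angular=[
    [-0.01, 0, 0],
    [-0.02, 0, 0],
    [-0.02, 0, 0],
    [-0.02, 0, 0],
    [-0.02, 0, 0],
    [-0.02, 0, 0],
    [-0.02, 0, 0],
    [-0.02, 0, 0],
    [-0.02, 0, 0],
    [-0.02, 0, 0],
    [-0.02, 0, 0],
    [-0.02, 0, 0],
  ],
  gripper=[0, 0, 0, 0, 0, 0, 0, 0, 0, 0, 0, 0],
)

```text
t: 6.85
tcp_pos: [0.5358, -0.0417, 0.25]
tool_rot: [-0.592, 1.568, -0.244]
wrist_force: [0.6, 0.4, -0.6]
width: 0.001
```

Call:
jog_arm(
  translation=[
    [0, 0.03, -0.03],
    [0, 0.06, -0.06],
    [0, 0.09, -0.09],
    [0, 0.12, -0.12],
    [0, 0.15, -0.15],
    [0, 0.18, -0.15],
    [0, 0.21, -0.15],
    [0, 0.21, -0.15],
    [0, 0.21, -0.15],
  ],
  angular=[
    [0, 0, 0],
    [0, 0, 0],
    [0, 0, 0],
    [0, 0, 0],
    [0, 0, 0],
    [0, 0, 0],
    [0, 0, 0],
    [0, 0, 0],
    [0, 0, 0],
  ],
  gripper=[0, 0, 0, 0, 0, 0, 0, 0, 0],
)

```text
t: 7.75
tcp_pos: [0.3229, 0.1049, 0.2474]
tool_rot: [-0.654, 1.57, -0.304]
wrist_force: [-0.0, 0.5, -0.3]
width: 0.003
```

```bash
python3 - <<'E'
from h import *
s=robot.state();print(s["t"],s["tcp_pos"],s["tool_rot"],s["wrist_force"])
im=capture("top")[...,::-1];sd=capture("side")[...,::-1]; cv2.imwrite("pics/top6.png",im);cv2.imwrite("pics/side6.png",sd)
a=cv2.resize(im[140:260,225:375],None,fx=2.6,fy=2.6,interpolation=2); b=cv2.resize(sd[115:285,220:380],None,fx=2.5,fy=2.5,interpolation=2)
H=max(a.shape[0],b.shape[0]); cv2.imwrite("pics/c6.png",np.hstack([cv2.copyMakeBorder(x,0,H-x.shape[0],0,0,0) for x in(a,b)]))
E
```

```text
7.75 [0.32285316 0.10488596 0.24735119] [-0.65387263  1.5700263  -0.30406232] [-0.03651291  0.47867135 -0.28845608]
```

View pics/c6.png

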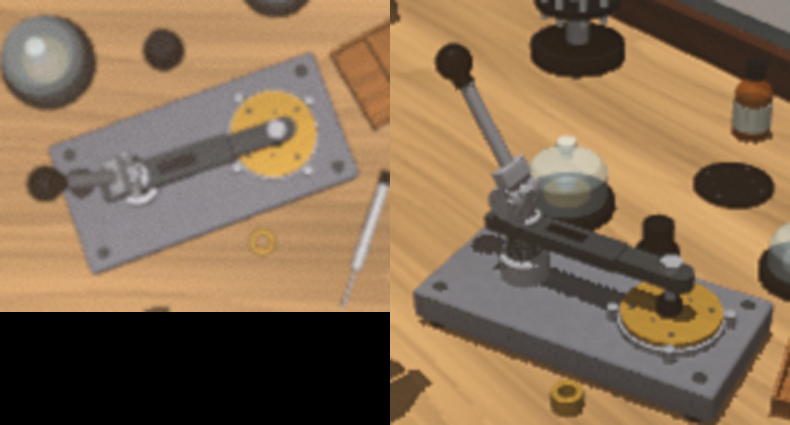

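```bash
python3 - <<'E'
from h import *
nut,e=tri((331.5,189.6),(332.4,219.8)); k,e2=tri((242.7,210.8),(245.2,139.4)); print(nut,e,k,e2)
n2=onz("top",(331.5,189.6),.084)[:2]; print("nut@.084",n2,"off plate(top cam both)",n2-[.5847,-.0464])
# knob symmetric: axis from nut through knob
d=k[:2]-n2; print("strap dir angle",np.arctan2(d[1],d[0])-np.pi/2, "len",np.hypot(*d))
v=d/np.hypot(*d); 
st=n2+v*.115; print("stud",st,"knob r",(k[:2]-st)@v,"lever",np.arcsin((k[2]-.0975)/.1)-.14)
E
```

```text
[ 0.58163989 -0.04940293  0.08286345] 0.001222616630950252 [0.52708555 0.10650423 0.18455027] 0.0020830126967796166
nut@.084 [ 0.58098662 -0.04898412] off plate(top cam both) [-0.00371338 -0.00258412]
strap dir angle 0.33369323526116546 len 0.1645659486290935
stud [0.54332012 0.05967238] knob r 0.04956594862909348 lever 0.9162228948969978
```

The pad is about 4 mm short (s≈0.035), within the limit. I'll nudge it 3 to 4 mm more for margin before the lever.

```bash
python3 - <<'E'
from h import *
for o,z in((-.04,.247),(-.04,.077),(-.02,.077),(-.0165,.077)): print(o,z,*row([*finger(0,o),z],YAW))
E
```

```text
-0.04 0.247 [ 0.0003 -0.2112  0.1533] [-0.0152 -0.0001  0.0003]
-0.04 0.077 [ 0.1703 -0.2111  0.1533] [-0.0152 -0.0001  0.0003]
-0.02 0.077 [ 0.1703 -0.2108  0.1733] [-0.0152 -0.0001  0.0003]
-0.0165 0.077 [ 0.1703 -0.2108  0.1768] [-0.0152 -0.0001  0.0003]
```

Call:
jog_arm(
  translation=[
    [0, -0.03, 0],
    [0, -0.06, 0.02],
    [0, -0.09, 0.05],
    [0, -0.12, 0.08],
    [0, -0.15, 0.11],
    [0, -0.18, 0.14],
    [0, -0.211, 0.153],
    [0, -0.211, 0.153],
    [0.04, -0.211, 0.153],
    [0.08, -0.211, 0.153],
    [0.12, -0.211, 0.153],
    [0.15, -0.211, 0.153],
  ],
  angular=[
    [-0.015, 0, 0],
    [-0.015, 0, 0],
    [-0.015, 0, 0],
    [-0.015, 0, 0],
    [-0.015, 0, 0],
    [-0.015, 0, 0],
    [-0.015, 0, 0],
    [-0.015, 0, 0],
    [-0.015, 0, 0],
    [-0.015, 0, 0],
    [-0.015, 0, 0],
    [-0.015, 0, 0],
  ],
  gripper=[0, 0, 0, 0, 0, 0, 0, 0, 0, 0, 0, 0],
)

```text
t: 9.05
tcp_pos: [0.5378, -0.0422, 0.0948]
tool_rot: [2.635, 1.569, 2.997]
wrist_force: [0.7, -0.3, 0.3]
width: -0.001
```

Call:
jog_arm(
  translation=[
    [0.02, 0, 0],
    [0.02, 0, 0.008],
    [0.02, 0, 0.015],
    [0.02, 0, 0.019],
    [0.02, 0, 0.021],
    [0.02, 0, 0.0225],
    [0.02, 0, 0.0235],
    [0.02, 0, 0.0235],
    [0.02, 0, 0.0235],
  ],
  angular=[
    [0, 0, 0],
    [0, 0, 0],
    [0, 0, 0],
    [0, 0, 0],
    [0, 0, 0],
    [0, 0, 0],
    [0, 0, 0],
    [0, 0, 0],
    [0, 0, 0],
  ],
  gripper=[0, 0, 0, 0, 0, 0, 0, 0, 0],
)

```text
t: 9.95
tcp_pos: [0.561, -0.0329, 0.0774]
tool_rot: [-0.235, 1.571, 0.128]
wrist_force: [-1.0, 0.6, 0.5]
width: 0.001
```

Call:
jog_arm(
  translation=[
    [0, 0, -0.01],
    [0, 0, -0.02],
    [-0.04, 0, -0.025],
    [-0.08, 0, -0.025],
    [-0.12, 0, -0.025],
    [-0.16, 0.03, -0.05],
    [-0.17, 0.07, -0.08],
    [-0.17, 0.11, -0.11],
    [-0.17, 0.15, -0.14],
    [-0.17, 0.19, -0.17],
    [-0.17, 0.21, -0.175],
    [-0.17, 0.21, -0.175],
  ],
  angular=[
    [0, 0, 0],
    [0, 0, 0],
    [0, 0, 0],
    [0, 0, 0],
    [0, 0, 0],
    [0, 0, 0],
    [0, 0, 0],
    [0, 0, 0],
    [0, 0, 0],
    [0, 0, 0],
    [0, 0, 0],
    [0, 0, 0],
  ],
  gripper=[0, 0, 0, 0, 0, 0, 0, 0, 0, 0, 0, 0],
)

```text
t: 11.15
tcp_pos: [0.3205, 0.1024, 0.2475]
tool_rot: [-0.084, 1.569, 0.282]
wrist_force: [0.1, -0.0, 0.9]
width: 0.001
```

```bash
python3 - <<'E'
from h import *
s=robot.state();print(s["t"],s["tcp_pos"],s["tool_rot"],s["wrist_force"])
im=capture("top")[...,::-1];sd=capture("side")[...,::-1]; cv2.imwrite("pics/top7.png",im);cv2.imwrite("pics/side7.png",sd)
# knob: black blobs
K={}
for n,i,(x0,y0,x1,y1) in(("top",im,(228,195,254,228)),("side",sd,(230,120,262,155))):
    m=cv2.inRange(cv2.cvtColor(i,cv2.COLOR_BGR2GRAY)[y0:y1,x0:x1],0,48)
    c=max(cv2.findContours(m,0,1)[0],key=cv2.contourArea); p,r=cv2.minEnclosingCircle(c); K[n]=np.array(p)+[x0,y0]; print(n,K[n],r)
print("knob",tri(K["top"],K["side"]))
a=cv2.resize(im[140:260,225:375],None,fx=2.6,fy=2.6,interpolation=2); b=cv2.resize(sd[115:285,220:380],None,fx=2.5,fy=2.5,interpolation=2)
H=max(a.shape[0],b.shape[0]); cv2.imwrite("pics/c7.png",np.hstack([cv2.copyMakeBorder(x,0,H-x.shape[0],0,0,0) for x in(a,b)]))
E
```

```text
11.15 [0.3204733  0.10239338 0.24753528] [-0.0836915   1.56876349  0.28180687] [ 0.14369807 -0.00164197  0.91460155]Traceback (most recent call last):
  File "<stdin>", line 8, in <module>
ValueError: max() iterable argument is empty
```

```bash
python3 - <<'E'
from h import *
im=cv2.imread("pics/top7.png");sd=cv2.imread("pics/side7.png")
print(im[211,243],sd[139,245])
a=cv2.resize(im[140:260,225:375],None,fx=2.6,fy=2.6,interpolation=2); b=cv2.resize(sd[115:285,220:380],None,fx=2.5,fy=2.5,interpolation=2)
H=max(a.shape[0],b.shape[0]); cv2.imwrite("pics/c7.png",np.hstack([cv2.copyMakeBorder(x,0,H-x.shape[0],0,0,0) for x in(a,b)]))
E
```

```text
[58 66 77] [30 41 52]
```

View pics/c7.png

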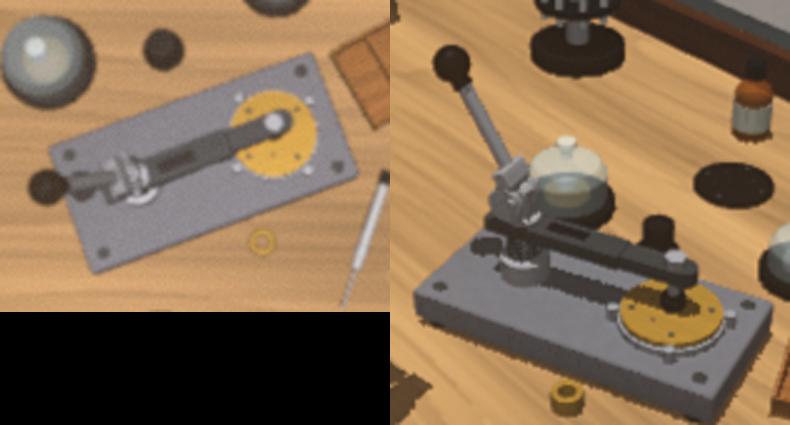

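```bash
python3 - <<'E'
from h import *
nut,e=tri((330.8,186.9),(334.2,218.2)); k,e2=tri((243.1,211.9),(244.4,140.2)); print(nut,e,k,e2)
n2=onz("top",(330.8,186.9),.084)[:2]; print("jig-frame off plate",Rj.T@(n2-[.5847,-.0464]),Rj.T@(nut[:2]-[.5857,-.0469]))
d=k[:2]-n2; v=d/np.hypot(*d); print("angle",np.arctan2(v[1],v[0])-np.pi/2,np.hypot(*d)); st=n2+v*.115; print("stud",st,(k[:2]-st)@v)
a=np.arcsin((k[2]-.0975)/.1);print("lever",a-.14)
# rows: tip z = knob top, TCP above: +.017 ; knob track
S2=S; w=-u(0.0)
print("above",row([*(S2+w*.054),.247],YAW))
for l in (.91,.8,.7,.6,.5,.4,.3,.2,.1,.05,0,-.03):
    A=l+.14; p=[*(S2+w*(.1*np.cos(A)+.002)),.0975+.1*np.sin(A)+.0125+.017]; print(l,np.round(p,4),row(p,YAW)[0])
E
```

```text
[ 0.58707778 -0.04796822  0.08268439] 0.001228337842766354 [0.52516916 0.10589728 0.18392952] 0.001906344744893801
jig-frame off plate [ 0.00117062 -0.00166855] [ 0.00090869 -0.00148783]
angle 0.3796131683341908 0.16520252485974316
stud [0.54377227 0.05926877] 0.050202524859743136
lever 0.9037475000483514
above (array([ 0.0006, -0.0631,  0.1919]), array([0.0014, 0.001 , 0.0006]))
0.91 [0.525  0.1084 0.2137] [ 0.0338 -0.0653  0.1919]
0.8 [0.5217 0.117  0.2078] [ 0.0398 -0.0561  0.1919]
0.7 [0.519  0.1243 0.2015] [ 0.0461 -0.0483  0.1919]
0.6 [0.5165 0.1309 0.1944] [ 0.0531 -0.0412  0.1919]
0.5 [0.5142 0.1369 0.1867] [ 0.0608 -0.0349  0.1919]
0.4 [0.5122 0.1421 0.1784] [ 0.0691 -0.0293  0.1919]
0.3 [0.5106 0.1464 0.1696] [ 0.078  -0.0246  0.1919]
0.2 [0.5092 0.15   0.1603] [ 0.0872 -0.0208  0.1919]
0.1 [0.5082 0.1527 0.1508] [ 0.0968 -0.0179  0.1919]
0.05 [0.5078 0.1537 0.1459] [ 0.1017 -0.0169  0.1919]
0 [0.5075 0.1544 0.141 ] [ 0.1066 -0.016   0.1919]
-0.03 [0.5074 0.1548 0.138 ] [ 0.1096 -0.0157  0.1919]
```

The pad is now about 1.5 mm from the plate's middle, and the lever is at about 0.9. Next I'll move over the knob and follow its arc down.

Call:
jog_arm(
  translation=[
    [0, -0.01, 0.035],
    [0, -0.02, 0.07],
    [0, -0.03, 0.105],
    [0, -0.045, 0.14],
    [0, -0.06, 0.17],
    [0, -0.063, 0.192],
    [0, -0.063, 0.192],
    [0.02, -0.063, 0.192],
    [0.03, -0.063, 0.192],
    [0.034, -0.063, 0.192],
    [0.037, -0.061, 0.192],
    [0.04, -0.056, 0.192],
  ],
  angular=[
    [0, 0, 0],
    [0, 0, 0],
    [0, 0, 0],
    [0, 0, 0],
    [0, 0, 0],
    [0, 0, 0],
    [0, 0, 0],
    [0, 0, 0],
    [0, 0, 0],
    [0, 0, 0],
    [0, 0, 0],
    [0, 0, 0],
  ],
  gripper=[0, 0, 0, 0, 0, 0, 0, 0, 0, 0, 0, 0],
)

```text
t: 12.45
tcp_pos: [0.5222, 0.1169, 0.2086]
tool_rot: [0.075, 1.569, 0.437]
wrist_force: [-3.6, 2.0, 8.4]
width: 0.001
```

```bash
python3 - <<'E'
from h import *
s=robot.state();print(s["t"],s["tcp_pos"],s["tool_rot"],s["wrist_force"],s["wrist_torque"])
b=cv2.resize(capture("side")[90:280,190:380,::-1],None,fx=3,fy=3,interpolation=2);cv2.imwrite("pics/c8.png",b)
E
```

```text
12.45 [0.52223569 0.11688678 0.20857039] [0.07455842 1.56927477 0.43742317] [-3.55667559  2.03779913  8.38477729] [0.3111805  0.63296994 0.00589726]
```

View pics/c8.png

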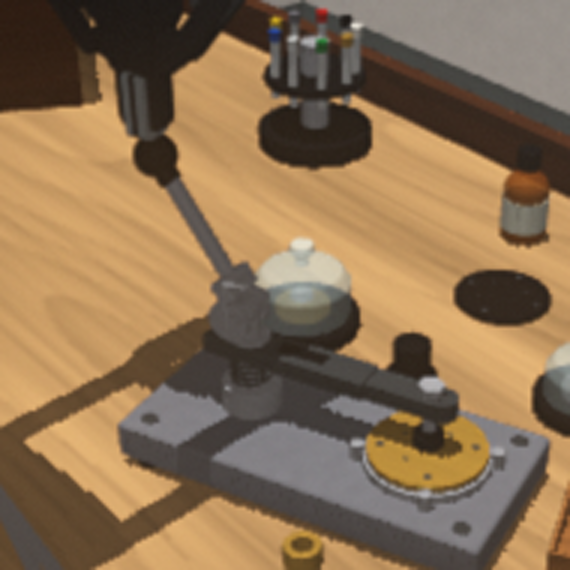

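The tip stands on the knob and the nut hasn't moved (side (333.7,218.3)). I'll carry on down in small steps.

Call:
jog_arm(
  translation=[
    [0.003, 0.004, 0],
    [0.0063, 0.008, 0],
    [0.0097, 0.0115, 0],
    [0.0133, 0.015, 0],
    [0.017, 0.018, 0],
    [0.021, 0.0212, 0],
  ],
  angular=[
    [0, 0, 0],
    [0, 0, 0],
    [0, 0, 0],
    [0, 0, 0],
    [0, 0, 0],
    [0, 0, 0],
  ],
  gripper=[0, 0, 0, 0, 0, 0],
)

```text
t: 13.1
tcp_pos: [0.5146, 0.1386, 0.1885]
tool_rot: [0.687, 1.566, 1.051]
wrist_force: [-10.3, 19.5, 22.9]
width: 0.001
```

```bash
python3 - <<'E'
from h import *
s=robot.state();print(s["t"],s["tcp_pos"],s["wrist_force"],"w,t:",s["wrist_force"][:2]@-u(0),s["wrist_force"][:2]@t(0))
sd=capture("side")[...,::-1];cv2.imwrite("pics/s9.png",sd)
# nut: bright blob near predicted; compare with previous side picture by template match
p=cv2.imread("pics/side7.png"); tm=p[210:228,324:346]
r=cv2.matchTemplate(sd[200:240,310:360],tm,cv2.TM_CCOEFF_NORMED); _,v,_,l=cv2.minMaxLoc(r); print("nut shift px",l[0]+310-324,l[1]+200-210,v)
E
```

```text
13.1 [0.51456977 0.13856954 0.18850995] [-10.29987274  19.47287948  22.89130735] w,t: 21.861226944473522 -2.7142531274510744
nut shift px 0 2 0.9506180882453918
```

The knob rolls under the tip and drags it, so 22 N of sideways friction has built up along the lever. I'll lift off, set the tip down again centred, and let it roll outward with the knob.

Call:
jog_arm(
  translation=[
    [-0.003, 0.002, 0],
    [-0.008, 0.002, 0],
    [-0.008, -0.004, 0],
    [-0.008, -0.005, 0],
  ],
  angular=[
    [0, 0, 0],
    [0, 0, 0],
    [0, 0, 0],
    [0, 0, 0],
  ],
  gripper=[0, 0, 0, 0],
)

```text
t: 13.55
tcp_pos: [0.5167, 0.1312, 0.1944]
tool_rot: [-1.492, 1.57, -1.129]
wrist_force: [0.2, -0.4, -0.6]
width: 0.001
```

```bash
python3 - <<'E'
from h import *
s=robot.state();print(s["t"],s["tcp_pos"],s["wrist_force"])
sd=capture("side")[...,::-1];cv2.imwrite("pics/s10.png",sd)
b=cv2.resize(sd[90:280,190:380],None,fx=3,fy=3,interpolation=2);cv2.imwrite("pics/c10.png",b)
for l in (.52,.5,.4,.3,.2,.1,.05,0,-.03):
    A=l+.14; p=[*(S-u(0)*(.1*np.cos(A)-.002+.0125*(.66-A))),.0975+.1*np.sin(A)+.0125+.017]; print(l,np.round(p,4),row(p,YAW)[0])
E
```

```text
13.55 [0.51673551 0.13124009 0.19439348] [ 0.20414641 -0.399652   -0.56568168]
0.52 [0.5161 0.132  0.1883] [ 0.0059  0.0008 -0.0003]
0.5 [0.5155 0.1333 0.1867] [ 0.0075  0.0023 -0.0003]
0.4 [0.5131 0.1397 0.1784] [ 0.0158  0.0091 -0.0003]
0.3 [0.511  0.1453 0.1696] [ 0.0246  0.0151 -0.0003]
0.2 [0.5092 0.15   0.1603] [ 0.0338  0.0201 -0.0003]
0.1 [0.5078 0.1538 0.1508] [ 0.0434  0.0242 -0.0003]
0.05 [0.5072 0.1554 0.1459] [ 0.0483  0.0259 -0.0003]
0 [0.5066 0.1568 0.141 ] [ 0.0532  0.0274 -0.0003]
-0.03 [0.5064 0.1575 0.138 ] [ 0.0562  0.0281 -0.0003]
```

View pics/c10.png

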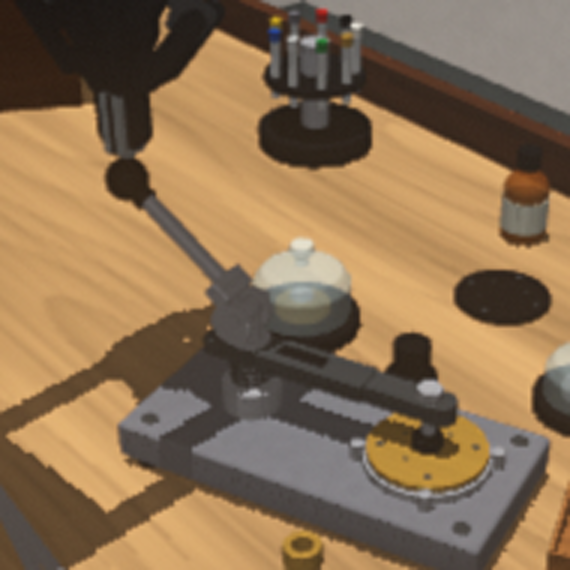

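The tip is clear above the knob, the strap is still in place, and the lever is at about 0.52. I'll go down again on the rolling path.

Call:
jog_arm(
  translation=[
    [0.0055, 0.0008, 0],
    [0.0075, 0.0023, 0],
    [0.0115, 0.0057, 0],
    [0.0158, 0.0091, 0],
    [0.0202, 0.0121, 0],
    [0.0246, 0.0151, 0],
  ],
  angular=[
    [0, 0, 0],
    [0, 0, 0],
    [0, 0, 0],
    [0, 0, 0],
    [0, 0, 0],
    [0, 0, 0],
  ],
  gripper=[0, 0, 0, 0, 0, 0],
)

```text
t: 14.2
tcp_pos: [0.5109, 0.1465, 0.1692]
tool_rot: [-2.547, 1.57, -2.183]
wrist_force: [0.6, -0.6, 1.1]
width: -0.003
```

```bash
cat > chk.py <<'E'
from h import *
s=robot.state();f=s["wrist_force"];print(s["t"],s["tcp_pos"],f,"w,t:",f[:2]@-u(0),f[:2]@t(0))
for l in (.3,.2,.1,.05,0,-.03,-.06):
    A=l+.14; p=[*(S-u(0)*(.1*np.cos(A)-.002+.0125*(.66-A))),.0975+.1*np.sin(A)+.0125+.017]; print(l,row(p,YAW)[0])
E
python3 chk.py
```

```text
14.2 [0.51093218 0.14651056 0.16920164] [ 0.60480598 -0.55778856  1.13332402] w,t: -0.7361954185458469 0.3673345255759385
0.3 [-0.0004 -0.0012 -0.0004]
0.2 [ 0.0089  0.0039 -0.0004]
0.1 [ 0.0184  0.008  -0.0004]
0.05 [ 0.0233  0.0097 -0.0004]
0 [ 0.0282  0.0111 -0.0004]
-0.03 [ 0.0312  0.0119 -0.0004]
-0.06 [ 0.0342  0.0125 -0.0004]
```

Call:
jog_arm(
  translation=[
    [0.004, 0.0015, 0],
    [0.0088, 0.004, 0],
    [0.0135, 0.006, 0],
    [0.018, 0.008, 0],
    [0.0205, 0.009, 0],
    [0.023, 0.0095, 0],
  ],
  angular=[
    [0, 0, 0],
    [0, 0, 0],
    [0, 0, 0],
    [0, 0, 0],
    [0, 0, 0],
    [0, 0, 0],
  ],
  gripper=[0, 0, 0, 0, 0, 0],
)

```text
t: 14.8
tcp_pos: [0.5077, 0.1552, 0.1465]
tool_rot: [-2.759, 1.571, -2.396]
wrist_force: [-0.1, 1.7, 2.1]
width: -0.002
```

```bash
python3 chk.py; python3 - <<'E'
from h import *
sd=capture("side")[...,::-1];cv2.imwrite("pics/s11.png",sd)
b=cv2.resize(sd[110:280,190:360],None,fx=3.4,fy=3.4,interpolation=2);cv2.imwrite("pics/c11.png",b)
for l in (.4,.2,.05,0): A=l+.14; print(l,(proj("side",[*(S-u(0)*.1*np.cos(A)),.0975+.1*np.sin(A)])-[190,110])*3.4)
E
```

```text
14.8 [0.50766018 0.15519985 0.14646162] [-0.06591002  1.71766204  2.08483875] w,t: 1.6291353035606273 0.5482929709157233
0.3 [-0.0231 -0.0105 -0.0004]
0.2 [-0.0139 -0.0054 -0.0004]
0.1 [-0.0043 -0.0013 -0.0004]
0.05 [ 0.0006  0.0004 -0.0004]
0 [ 0.0055  0.0018 -0.0004]
-0.03 [ 0.0085  0.0026 -0.0004]
-0.06 [ 0.0115  0.0032 -0.0004]
0.4 [128.8680526  149.59681059]
0.2 [118.55868864 177.19255465]
0.05 [115.0644585  199.95371434]
0 [114.69817739 207.83034228]
```

View pics/c11.png

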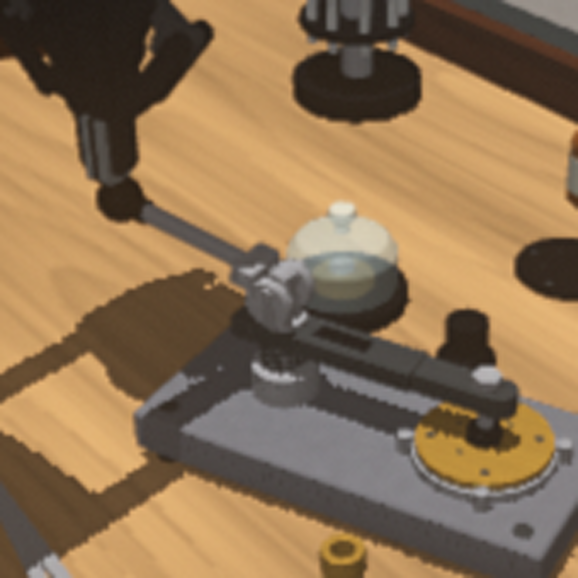

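The knob is at crop (120,198), so the lever is at about 0.06, and the pad is on the plate's middle. Now I'll press gently to the stop.

Call:
jog_arm(
  translation=[
    [0.002, 0.0006, 0],
    [0.004, 0.0012, 0],
    [0.0055, 0.0018, 0],
    [0.0062, 0.002, 0],
    [0.0062, 0.002, 0],
  ],
  angular=[
    [0, 0, 0],
    [0, 0, 0],
    [0, 0, 0],
    [0, 0, 0],
    [0, 0, 0],
  ],
  gripper=[0, 0, 0, 0, 0],
)

```text
t: 15.35
tcp_pos: [0.5071, 0.1569, 0.1405]
tool_rot: [-1.699, 1.571, -1.336]
wrist_force: [-0.0, -0.3, 3.6]
width: 0.001
```

```bash
python3 chk.py
```

```text
15.35 [0.5070628  0.15689123 0.14051527] [-0.03021254 -0.30686487  3.62890222] w,t: -0.276140381395721 -0.1372054433561544
0.3 [-0.0291 -0.0123 -0.0004]
0.2 [-0.0198 -0.0072 -0.0004]
0.1 [-0.0103 -0.0031 -0.0004]
0.05 [-0.0054 -0.0014 -0.0004]
0 [-0.0004  0.     -0.0004]
-0.03 [ 0.0025  0.0008 -0.0004]
-0.06 [ 0.0055  0.0015 -0.0004]
```

Call:
jog_arm(
  translation=[
    [0.0007, 0.0002, 0],
    [0.0014, 0.0004, 0],
    [0.002, 0.0005, 0],
    [0.002, 0.0005, 0],
  ],
  angular=[
    [0, 0, 0],
    [0, 0, 0],
    [0, 0, 0],
    [0, 0, 0],
  ],
  gripper=[0, 0, 0, 0],
)

```text
t: 15.75
tcp_pos: [0.5073, 0.1573, 0.1395]
tool_rot: [-0.495, 1.569, -0.132]
wrist_force: [-2.7, -1.9, 15.3]
width: -0.001
```

```bash
python3 chk.py|head -1
```

```text
15.75 [0.50730639 0.15731433 0.13953715] [-2.66802369 -1.9397064  15.31371318] w,t: -0.8659442232463831 -3.182915634452981
```

The stop is reached: force rose to 15 N and the tip came to rest. I'll lift straight off and retreat.

Call:
jog_arm(
  translation=[
    [-0.001, 0, 0],
    [-0.002, 0, 0],
    [-0.01, 0, 0],
    [-0.04, 0, 0],
    [-0.08, 0, 0],
    [-0.11, 0, -0.01],
    [-0.11, 0.01, -0.05],
    [-0.11, 0.02, -0.09],
    [-0.11, 0.03, -0.13],
    [-0.11, 0.04, -0.16],
    [-0.11, 0.04, -0.18],
    [-0.11, 0.04, -0.18],
  ],
  angular=[
    [0, 0, 0],
    [0, 0, 0],
    [0, 0, 0],
    [0, 0, 0],
    [0, 0, 0],
    [0, 0, 0],
    [0, 0, 0],
    [0, 0, 0],
    [0, 0, 0],
    [0, 0, 0],
    [0, 0, 0],
    [0, 0, 0],
  ],
  gripper=[0, 0, 0, 0, 0, 0, 0, 0, 0, 0, 0, 0],
)

```text
t: 16.95
tcp_pos: [0.3227, 0.1306, 0.2493]
tool_rot: [-0.276, 1.569, 0.087]
wrist_force: [1.4, -0.5, -0.5]
width: -0.003
```

```bash
python3 - <<'E'
from h import *
s=robot.state();print(s["t"],s["tcp_pos"],s["wrist_force"],abs(s["qvel"]).max())
im=capture("top")[...,::-1];sd=capture("side")[...,::-1]
cv2.imwrite("pics/top12.png",im);cv2.imwrite("pics/side12.png",sd)
a=cv2.resize(im[140:260,225:375],None,fx=2.6,fy=2.6,interpolation=2); b=cv2.resize(sd[115:285,220:380],None,fx=2.5,fy=2.5,interpolation=2)
H=max(a.shape[0],b.shape[0]); cv2.imwrite("pics/c12.png",np.hstack([cv2.copyMakeBorder(x,0,H-x.shape[0],0,0,0) for x in(a,b)]))
for l in (.1,0): A=l+.14; k=[*(S-u(0)*.1*np.cos(A)),.0975+.1*np.sin(A)]; print(l,(proj("side",k)-[220,115])*2.5+[390,0],(proj("top",k)-[225,140])*2.6)
for q in(0,.05): k=[*(S+u(q)*.115),.0795]; print("nut",q,(proj("side",k)-[220,115])*2.5+[390,0],(proj("top",k)-[225,140])*2.6)
i0=cv2.imread("pics/top0.png"); d=cv2.absdiff(i0,im).max(2); d[150:255,225:345]=0; print("changed px elsewhere (x>225,y<310):",[(c[0],c[1],c[2],c[3]) for c in map(cv2.boundingRect,cv2.findContours((cv2.GaussianBlur(d,(5,5),0)>30).astype(np.uint8),0,1)[0])][:20])
E
```

```text
16.95 [0.3227022  0.1306271  0.24927205] [ 1.43133417 -0.49590895 -0.53173866] 0.05809594037192217
0.1 [400.16767059 128.83017498] [-1.89869572e-01  2.16352622e+02]
0 [399.33689514 140.31642815] [  0.2694493  218.26121782]
nut 0 [670.71128206 263.42065366] [274.85763696 125.64301087]
nut 0.05 [666.69779991 267.99547791] [277.27744352 132.6715389 ]
changed px elsewhere (x>225,y<310): [(0, 256, 293, 144), (218, 217, 8, 14)]
```

The picture limit is reached, so I'll do the last check with numbers.

```bash
python3 - <<'E'
from h import *
def mt(a,b,c,r,m=12):
    x,y=c; A=cv2.imread(f"pics/{a}.png")[y-r:y+r+1,x-r:x+r+1]; B=cv2.imread(f"pics/{b}.png")[y-r-m:y+r+m+1,x-r-m:x+r+m+1]
    R=cv2.matchTemplate(B,A,cv2.TM_CCOEFF_NORMED); _,v,_,l=cv2.minMaxLoc(R); return l[0]-m,l[1]-m,round(v,3)
print("nut top",mt("top7","top12",(331,187),7),"nut side",mt("side7","side12",(334,218),7))
print("plate side half",mt("side7","side12",(322,248),8), "bush",mt("top0","top12",(326,233),6),"loupe",mt("top0","top12",(288,158),9))
for n,(x0,y0,x1,y1) in(("top",(212,210,240,238)),("side",(212,155,242,190))):
    i=cv2.imread(f"pics/{n}12.png"); g=cv2.cvtColor(i,cv2.COLOR_BGR2GRAY)[y0:y1,x0:x1]; m=cv2.inRange(g,0,75)
    c=cv2.findContours(m,0,1)[0]; c=max(c,key=cv2.contourArea); p,r=cv2.minEnclosingCircle(c); print(n,"knob",np.array(p)+[x0,y0],r)
for l in(.1,0): A=l+.14; k=[*(S-u(0)*.1*np.cos(A)),.0975+.1*np.sin(A)]; print(l,proj("top",k),proj("side",k))
E
```

```text
nut top (0, 2, 0.965) nut side (0, 3, 0.944)
plate side half (0, 0, 0.944) bush (0, 0, 0.706) loupe (0, 0, 0.996)
top knob [225.9285717 223.5      ] 7.0891828536987305
side knob [225.909091   171.90909004] 7.9383955001831055
0.1 [224.92697324 223.21254693] [224.06706824 166.53206999]
0 [225.10363435 223.94662224] [223.73475806 171.12657126]
```

```bash
python3 -c "
from h import *
print(Rj.T@(onz('top',(330.8,188.9),.0795)[:2]-[.5847,-.0464]), tri((330.8,188.9),(334.2,221.2)))
close_job()"
```

```text
[-0.00197626 -0.000627  ] (array([ 0.58473249, -0.04890971,  0.07811872]), np.float64(0.0037045394996496027))
the job is handed in; nothing more can be done
```

I swung the clamp strap over the brass plate with the shut fingertips, in two pushes, then pushed the cam lever down to its stop. I backed off clear and handed the job in at about 17 s of the 45 s allowed. No verdict was reported.

**Last checks:**
- **Pad:** about 2 mm from the plate's middle, against the 8 mm limit. The two camera views disagreed by 3.7 mm on that last point.
- **Lever:** at about 0 rad. The knob was within about 2 px of where it should be in both views, and the stop was felt as the force rose to 15 N.
- **Strap:** lowered by about 4.5 mm.
- **Other things:** no movement found for the plate, bush or loupe, though the bush's match was weak (0.71). Nothing else had changed in the top view apart from the knob and the arm's own area; that area takes in the tweezers, so they were not checked.

**What did not go to plan:**
- **First push:** it left the pad about 4 mm short, so I nudged it again.
- **Friction on the knob:** partway down, the fingers pressed it with about 32 N, against the 40 N limit. I lifted off and set them down again, and the rest of the way stayed under 16 N.
- **Last picture:** the viewing limit was reached, so I made the final check from numbers only. The pad's force on the plate was not measured directly.

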